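# Swing the toy crane over the sweet tin

### The arm

A 6-joint arm with a two-finger parallel gripper is mounted at the origin on the work surface. World frame = base frame: x ahead of the robot, y to its left, z up, the work surface at z = 0. Lengths are in mm, angles in rad, forces in N, time in s.
With the tool pointing down it reaches from about 375 to 750 mm from the base axis. Payload 9 kg.
Tool frame: the origin (TCP) lies on the front face of the gripper's body, between the roots of the fingers; the fingertips stand 73 mm ahead of it and the grasp point (between the pads) lies 54 mm ahead of it; z points along the fingers, y is the line along which they close (so a half turn about z gives the same grasp; the last joint's range is limited). The gripper opens to 85 mm and grips with 20 to 120 N. Pads are 22 mm wide; open, the fingers measure 114 mm over their backs; the gripper's body (76 mm by 85 mm) begins 54 mm behind the grasp point. The pads swing forward as they close: fully open they stand 13 mm farther back than shut.
Start: joints at [-1.482, 0.104, 0.097, 1.564, 0, 1.353], TCP at [181.215, -572.005, 303.931] pointing down, gripper open.
Joint ranges: [-2.99, 2.99], [-0.84, 1.86], [-1.1, 1.16], [-1.84, 2.11], [-1.51, 1.56], [-3.14, 3.14]. Speed limits (rad/s): [2.22, 2.22, 2.57, 3.14, 3.14, 3.14].

### API

Orientations are given as a unit quaternion [w, x, y, z].
In Python, from workcell import state, grab_frame, camera_params, job_done gives the robot as it stands. The module is installed in compiled form; this text tells all that it offers.
- The arm moves only by the tool jog_arm, never from a script. Its argument "series" is a list of rows, each an object with "xyz": the shift along the tool's x, y, z in mm, a list of three; "turn": the turn about the tool's z in rad; "jaw": the opening, from -1 (shut) to 1 (fully open), so that 0 is half open. A call has 1 to 10 rows; each row is the pose to reach, as a shift and turn from the pose commanded when the call began, along the tool's axes at that moment; what a row does not reach only later rows make up. A row lasts 1/8 s, in which the tool goes at most 62.5 mm and 10.7 degrees, less where a joint would pass 70% of its speed; a pose out of reach is approached as far as the arm can. A call with a gripper value outside its range is refused whole. The fingers move at their own pace and stop on an object; "newtons" is the grip in N (left out, the last holds). Time passes only in rows, so rows that repeat a pose let the fingers close. It gives the time, the measured TCP pose, the force, the opening and the grip force at its end, in the units of the state.
- state(): the state, without advancing time (a new reading comes with each control period).
- grab_frame(name): name is "scene" or "top" or "wrist"; returns the picture (384x512x3 uint8, red, green, blue); there is no depth.
- camera_params(name): a dict with "fx", "fy", "cx", "cy" (pixels), "world_from_camera" (4x4, takes a point from camera to world coordinates); the wrist camera has in their place "mount" (4x4, takes a point from camera to tool coordinates, whose origin is the TCP and whose axes are the flange's). Camera axes: x right, y down, z forward; pixel columns grow to the right and rows downward; lengths in mm; the calibration is good to about 2 mm. A picture is of the moment at which its call begins: read the wrist's pose just before it. camera_params takes no time and is no camera call.
- job_done(): hands the job in; it is judged then, once.
The state is a dict: "time": time; "joint_pos": joint angles; "joint_vel": joint speeds; "joint_torque": joint torques, N m; "ee_pos": TCP position; "orientation": TCP orientation; "ft_force": force on the tool from outside, world axes, zero at the start; "wrist_torque": the same for the moment, N m; "opening": opening from 0.0 (shut) to 1.0 (fully open); "grip_force": force on a finger pad.
Only numpy, scipy, OpenCV 4.12 (cv2) and the standard library are available. Lean on these libraries where they do the work, as an engineer would, in place of code of your own. Each camera call takes 0.05 s, during which the arm holds its last target. There are 200 camera calls.

### The job

On the school treat stall, swing the toy crane's boom over the square sweet tin: push the ball-topped stick sideways all the way to the side the tin is on, hold it there for two full seconds, then let go so that it springs back upright. Leave the T-handled stick alone, never swing the boom to the wrong side (over the round bowl), and do not shift the tin.

Things in the scene. Friction and masses are not known exactly. Their poses are not given: they have to be found in the camera images.
- swing_top (a point): Centre of the 32 mm black ball on the swing stick, 125 mm above the table, on a 10 mm stem in a fixed grey box 110 x 110 x 41 mm. Tilts any way about a pivot 80 mm below the ball's centre, to a stop at 0.42 rad (ball 33 mm aside, 7 mm lower); a spring centres it, about 3 N on the ball holds it at the stop. Axes tilt with it; upright: z up, x away from the robot, y left, turned with the box.
- hoist_top (a point): Centre of the black T-handle (crossbar 56 mm along its y, 16 mm thick) on the other, shorter stick, 103 mm above the table, in a box of the same size beside the first; either box may be the left one. Not to be used.
- boom_root (a point): Root of the toy crane's boom, on its mast, 230 mm up (crane 255 mm high); x points along the boom, z up. The hook hangs 160 mm out along x, 154 mm up. The crane stands beyond the boxes; at rest the boom points away from the robot, between tin and bowl. Tilting the ball to its +y (left) swings the boom left, to -y right, by 2.5 times the tilt: 60 degrees at the stop. Tilt along x: nothing.
- tin: Open square brass-coloured tin, 140 x 140 mm, 40 mm high, with a cross divider and chocolates; origin at the centre of its underside. It stands left or right of the crane, 60 degrees from the resting boom, about under the hook when the stick is at its stop on that side. A round bowl of cakes stands on the other side.
Things that resemble listed ones, but are neither listed nor needed, are in the scene too. Leave any green or pink look-alike of the part that bears swing_top alone.

How it is judged:
By the outcome, as a careful person would: the job done as asked, in the order asked, and still so for the second after the job is handed in, with the robot touching nothing.
It also fails if it takes over 38 s, if anything falls off the work surface, if the arm or the gripper's body presses on something with over 40 N, if the wrist force passes 120 N, or if a joint passes its speed limit or range.

## Working session

There is one attempt and no reset: what is moved stays moved. The work goes in short steps, Python scripts to look and compute and a tool call to move; the robot and the scene stay as the last step left them, time stands still between calls to the robot, and variables do not carry over. Pictures are saved under pics/ and viewed, at most 10 in all, crops included, and the job is handed in when it is done.

Besides the shell and the picture viewer there is one more tool, called after ">>>" as name(argument=value, ...) on one line, values as JSON. jog_arm: Moves the arm, as the interface text tells. Its arguments: {"type":"object","properties":{"series":{"type":"array","items":{"type":"object","properties":{"xyz":{"type":"array","items":{"type":"number"}},"turn":{"type":"number"},"jaw":{"type":"number"}}}},"newtons":{"type":"number"}},"required":["series"]}

```bash
mkdir -p pics; python3 - <<'E'
from workcell import *
import cv2,numpy as np
for n in("scene","top"):
    f=grab_frame(n); cv2.imwrite(f"pics/{n}0.png",cv2.resize(f[:,:,::-1],(800,600),interpolation=cv2.INTER_CUBIC))
    p=camera_params(n);print(n,p["fx"],p["fy"],p["cx"],p["cy"]);print(np.round(p["world_from_camera"],4).tolist())
s=state();print(s["time"],s["ee_pos"],s["orientation"],s["opening"]);print(np.round(camera_params("wrist")["mount"],3).tolist())
E
```

```text
scene 354.019106547666 354.019106547666 253.16541018994286 188.0095264380703
[[-0.1339, 0.6217, -0.7717, 1317.9367], [0.9907, 0.1014, -0.0902, -34.8362], [0.0221, -0.7766, -0.6296, 725.3969], [0.0, 0.0, 0.0, 1.0]]
top 429.78581789999157 429.78581789999157 255.54100642996815 199.15322085159633
[[-0.008, -0.9968, 0.0798, 526.3181], [-0.9999, 0.0085, 0.0067, -96.8879], [-0.0074, -0.0797, -0.9968, 1101.7053], [0.0, 0.0, 0.0, 1.0]]
0.1 [ 181.19606016 -571.76291381  303.21592717] [-5.89316806e-04  9.88259482e-01  1.52783657e-01  5.05665766e-05] 0.9983345191030705
[[-0.001, -0.948, -0.32, 82.717], [1.0, -0.001, -0.001, 1.469], [0.001, -0.32, 0.948, -69.945], [0.0, 0.0, 0.0, 1.0]]
```

View pics/scene0.png

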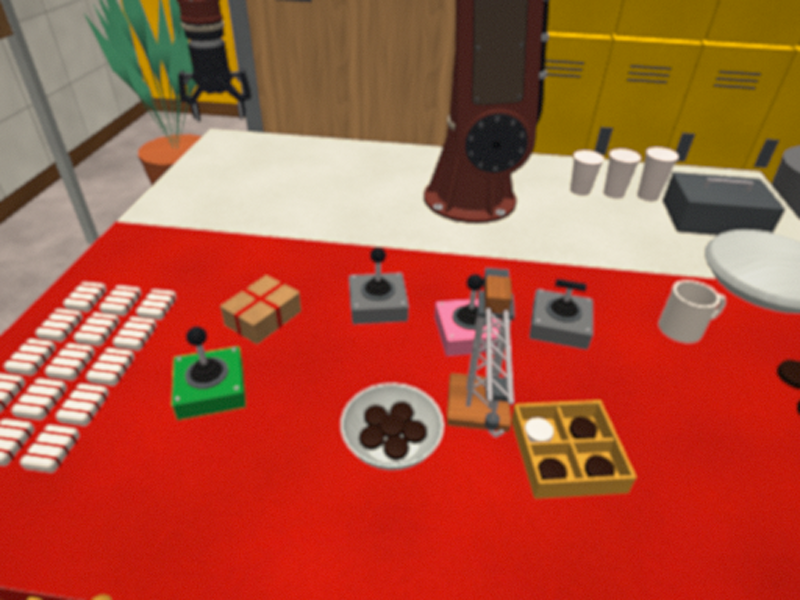

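View pics/top0.png

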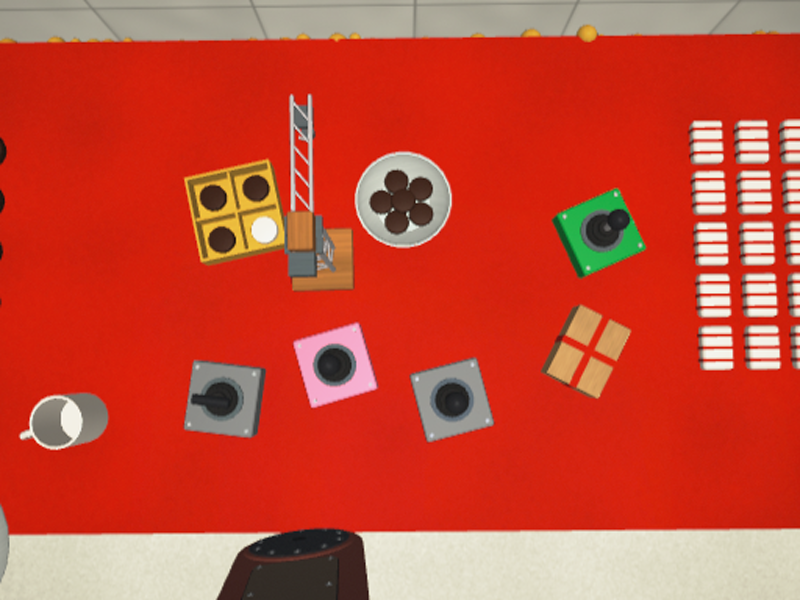

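The scene shows the tin on the robot's left (+y), at about (235,210) in top, with the bowl on its right. The grey ball-stick is at (453,400) in top and (377,256) in scene. The pink, green and T-handle sticks stay untouched. I'll enlarge the grey box.

```bash
python3 - <<'E'
import cv2,numpy as np
from workcell import *
a=grab_frame("top")[222:290,255:323,::-1]; b=grab_frame("scene")[150:218,208:276,::-1]
cv2.imwrite("pics/z.png",np.hstack([cv2.resize(q,(400,400),interpolation=cv2.INTER_CUBIC) for q in(a,b)]))
E
```

```text
(no output)
```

View pics/z.png

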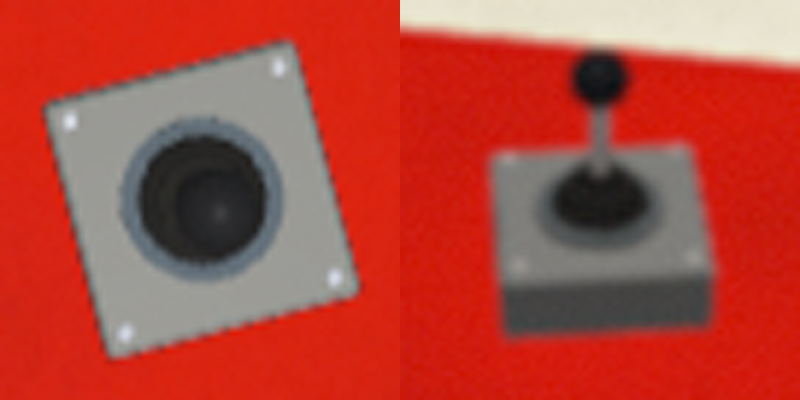

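The ball is at crop (220,211) in top and (200,78) in scene. The screws in top are at (70,121), (279,67), (336,278) and (126,333).

```bash
cat > h.py <<'E'
import numpy as np
from workcell import *
def pt(n,u,v,z):
    p=camera_params(n);T=np.array(p["world_from_camera"])
    d=T[:3,:3]@[(u-p["cx"])/p["fx"],(v-p["cy"])/p["fy"],1];o=T[:3,3]
    return o+d*(z-o[2])/d[2]
E
python3 - <<'E'
from h import *
from scipy.spatial.transform import Rotation as R
k=68/400
t=lambda x,y,z:pt("top",255+x*k-.5,222+y*k-.5,z)
print(t(220,211,125),pt("scene",208+200*k-.5,150+78*k-.5,125))
c=np.array([t(*q,41) for q in((70,121),(279,67),(336,278),(126,333))]);m=c.mean(0);print(m)
x=c[0]+c[1]-c[2]-c[3];y=c[0]+c[3]-c[1]-c[2]
print(np.degrees([np.arctan2(x[1],x[0]),np.arctan2(-y[0],y[1])]),np.hypot(*(c[0]-c[1])[:2]))
s=state();q=s["orientation"];r=R.from_quat(q,scalar_first=True).as_matrix();print(r.round(3),s["ee_pos"],s["time"])
# tin/bowl/mast positions
print(pt("top",235/1.5625,212/1.5625,40),pt("top",403/1.5625,200/1.5625,40))
print("pink ball",pt("top",336/1.5625,365/1.5625,125))
E
```

```text
[ 472.15546545 -171.22312411  125.        ] [ 470.34662323 -170.72090024  125.        ]
[ 472.35376289 -170.49402088   41.        ]
[14.26599626 14.02936356] 90.2272528675
[[ 0.953  0.302 -0.   ]
 [ 0.302 -0.953  0.001]
 [ 0.    -0.001 -1.   ]] [ 181.2161374  -571.84057893  303.42726278] 0.2
[773.53832823 173.14087696  40.        ] [790.5070719 -97.1503326  40.       ]
pink ball [526.94546297   2.11662034 125.        ]
```

>>> jog_arm(series=[{"xyz": [50,-37,0],"turn": 0.061,"jaw": 0.5},{"xyz": [100,-74,0],"turn": 0.061,"jaw": 0.5},{"xyz": [150,-111,0],"turn": 0.061,"jaw": 0.5},{"xyz": [200,-148,0],"turn": 0.061,"jaw": 0.5},{"xyz": [250,-185,0],"turn": 0.061,"jaw": 0.5},{"xyz": [300,-222,0],"turn": 0.061,"jaw": 0.5},{"xyz": [350,-259,0],"turn": 0.061,"jaw": 0.5},{"xyz": [398,-294,0],"turn": 0.061,"jaw": 0.5},{"xyz": [398,-294,0],"turn": 0.061,"jaw": 0.5},{"xyz": [398,-294,0],"turn": 0.061,"jaw": 0.5}])

```text
time: 1.45
ee_pos: [471.8, -171.5, 303.7]
orientation: [0.0, 0.992, 0.123, -0.0]
ft_force: [0.1, -1.0, 0.3]
opening: 0.747
grip_force: 0.0
```

```bash
cat > s.py <<'E'
from h import *
import cv2,sys
from scipy.spatial.transform import Rotation as R
s=state();r=R.from_quat(s["orientation"],scalar_first=True).as_matrix()
print(s["time"],s["ee_pos"].round(1),s["opening"],s["ft_force"].round(1));print(r.round(3))
print("to ball, tool axes",(r.T@(np.array([471.5,-170.8,165])-s["ee_pos"])).round(1))
if len(sys.argv)>1:
    cv2.imwrite(sys.argv[1],np.hstack([cv2.resize(grab_frame(n)[:,:,::-1],(400,300)) for n in sys.argv[2:]]))
E
python3 s.py pics/a.png wrist top
```

```text
1.45 [ 471.8 -171.5  303.7] 0.7473996729403947 [ 0.1 -1.   0.3]
[[ 0.97   0.244 -0.   ]
 [ 0.244 -0.97  -0.   ]
 [-0.     0.    -1.   ]]
to ball, tool axes [ -0.   -0.7 138.7]
```

View pics/a.png

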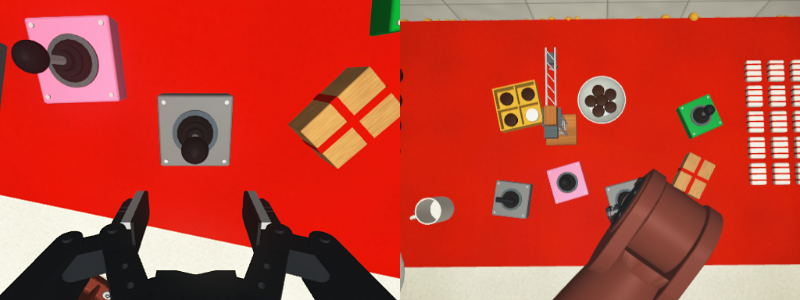

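The wrist view shows the ball at (195,150), midway between the fingers (148 and 243), with the box square to the tool. Next I descend around the ball.

>>> jog_arm(series=[{"xyz": [0,0,40],"jaw": 0.5},{"xyz": [0,0,80],"jaw": 0.5},{"xyz": [0,0,115],"jaw": 0.5},{"xyz": [0,0,138],"jaw": 0.5},{"xyz": [0,0,138],"jaw": 0.5},{"xyz": [0,0,138],"jaw": 0.5}])

```text
schema error: expected keys xyz, turn, jaw
```

>>> jog_arm(series=[{"xyz": [0,-7,0],"jaw": 0.5},{"xyz": [0,-13,0],"jaw": 0.5},{"xyz": [0,-19,0],"jaw": 0.5},{"xyz": [0,-25,0],"jaw": 0.5},{"xyz": [0,-30,0],"jaw": 0.5},{"xyz": [0,-35,0],"jaw": 0.5},{"xyz": [0,-40,0],"jaw": 0.5},{"xyz": [0,-43,0],"jaw": 0.5},{"xyz": [0,-43,0],"jaw": 0.5}])

```text
schema error: expected keys xyz, turn, jaw
```

```bash
python3 s.py pics/b.png wrist scene
```

```text
1.55 [ 471.3 -172.4  303.8] 0.7503146259310954 [-1.   0.1  0.3]
[[ 0.97   0.242 -0.   ]
 [ 0.242 -0.97  -0.   ]
 [-0.     0.    -1.   ]]
to ball, tool axes [  0.6  -1.6 138.8]
```

View pics/b.png

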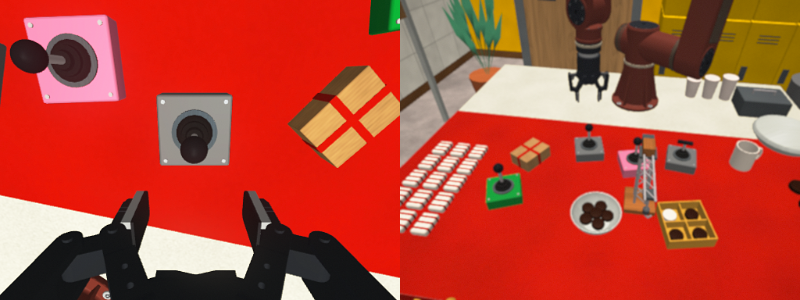

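Both calls were refused because every row needs "turn", so nothing moved. The view is unchanged, with the ball at (195,150). I'll resend the descent.

>>> jog_arm(series=[{"xyz": [0,0,40],"turn": 0,"jaw": 0.5},{"xyz": [0,0,80],"turn": 0,"jaw": 0.5},{"xyz": [0,0,115],"turn": 0,"jaw": 0.5},{"xyz": [0,0,138],"turn": 0,"jaw": 0.5},{"xyz": [0,0,138],"turn": 0,"jaw": 0.5},{"xyz": [0,0,138],"turn": 0,"jaw": 0.5}])

```text
time: 2.4
ee_pos: [472.0, -172.3, 167.1]
orientation: [0.0, 0.993, 0.122, 0.0]
ft_force: [-0.1, -0.1, 0.4]
opening: 0.75
grip_force: 0.0
```

```bash
python3 s.py pics/c.png wrist scene
```

```text
2.4 [ 472.  -172.3  167.1] 0.7496596386155145 [-0.1 -0.1  0.4]
[[ 0.97   0.242  0.001]
 [ 0.242 -0.97  -0.001]
 [ 0.001  0.001 -1.   ]]
to ball, tool axes [-0.1 -1.6  2.1]
```

View pics/c.png

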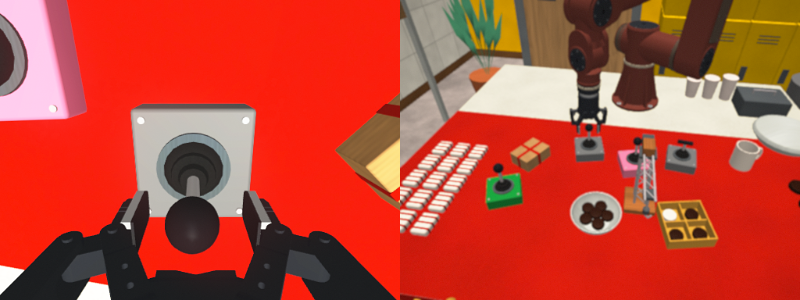

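The ball at (192,225) sits between the two pads with no contact. Now I push left (tool -y).

>>> jog_arm(series=[{"xyz": [0,-8,0],"turn": 0,"jaw": 0.5},{"xyz": [0,-14,0],"turn": 0,"jaw": 0.5},{"xyz": [0,-20,1],"turn": 0,"jaw": 0.5},{"xyz": [0,-26,2],"turn": 0,"jaw": 0.5},{"xyz": [0,-32,3],"turn": 0,"jaw": 0.5},{"xyz": [0,-37,4],"turn": 0,"jaw": 0.5},{"xyz": [0,-42,5],"turn": 0,"jaw": 0.5},{"xyz": [0,-46,5],"turn": 0,"jaw": 0.5},{"xyz": [0,-46,5],"turn": 0,"jaw": 0.5}])

```text
time: 3.62
ee_pos: [460.4, -126.6, 160.6]
orientation: [-0.0, 0.992, 0.123, -0.0]
ft_force: [0.9, -2.3, -0.9]
opening: 0.752
grip_force: 1.4
```

```bash
python3 s.py pics/d.png wrist top
```

```text
3.625 [ 460.4 -126.6  160.6] 0.7520944254572322 [ 0.9 -2.3 -0.9]
[[ 0.97   0.244 -0.001]
 [ 0.244 -0.97   0.   ]
 [-0.    -0.    -1.   ]]
to ball, tool axes [-0.  45.5 -4.4]
```

View pics/d.png

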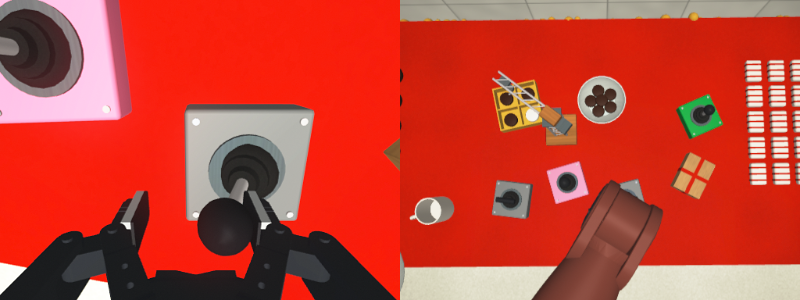

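The boom has swung left over the tin (at (515,85) in the right half), and the right pad is pushing the ball at (225,225). The force is only about 2.5 N, so it isn't at the stop yet and I'll go further.

>>> jog_arm(series=[{"xyz": [0,-2,0],"turn": 0,"jaw": 0.5},{"xyz": [0,-4,0],"turn": 0,"jaw": 0.5},{"xyz": [0,-4,0],"turn": 0,"jaw": 0.5}])

```text
time: 4.1
ee_pos: [459.6, -123.0, 160.8]
orientation: [0.0, 0.992, 0.123, -0.0]
ft_force: [1.5, -3.1, -2.5]
opening: 0.751
grip_force: 1.9
```

>>> jog_arm(series=[{"xyz": [0,-1,0],"turn": 0,"jaw": 0.5},{"xyz": [0,-2,0],"turn": 0,"jaw": 0.5},{"xyz": [0,-2,0],"turn": 0,"jaw": 0.5}])

```text
time: 4.47
ee_pos: [459.3, -121.6, 160.8]
orientation: [0.001, 0.992, 0.122, -0.0]
ft_force: [1.2, -8.3, -5.1]
opening: 0.749
grip_force: 3.8
```

The force jumped to 8 N, so the stick is at the stop. I'll add 1 mm and hold.

>>> jog_arm(series=[{"xyz": [0,-1,0],"turn": 0,"jaw": 0.5},{"xyz": [0,-1,0],"turn": 0,"jaw": 0.5},{"xyz": [0,-1,0],"turn": 0,"jaw": 0.5},{"xyz": [0,-1,0],"turn": 0,"jaw": 0.5},{"xyz": [0,-1,0],"turn": 0,"jaw": 0.5},{"xyz": [0,-1,0],"turn": 0,"jaw": 0.5},{"xyz": [0,-1,0],"turn": 0,"jaw": 0.5},{"xyz": [0,-1,0],"turn": 0,"jaw": 0.5},{"xyz": [0,-1,0],"turn": 0,"jaw": 0.5},{"xyz": [0,-1,0],"turn": 0,"jaw": 0.5}])

```text
time: 5.72
ee_pos: [459.1, -121.1, 160.8]
orientation: [0.001, 0.993, 0.122, 0.0]
ft_force: [2.5, -10.4, -6.1]
opening: 0.749
grip_force: 5.1
```

```bash
python3 s.py pics/e.png wrist top
```

```text
5.725 [ 459.1 -121.1  160.8] 0.7486905255651116 [  2.5 -10.4  -6.1]
[[ 0.97   0.243  0.   ]
 [ 0.243 -0.97  -0.002]
 [-0.     0.002 -1.   ]]
to ball, tool axes [-0.1 51.3 -4.1]
```

View pics/e.png

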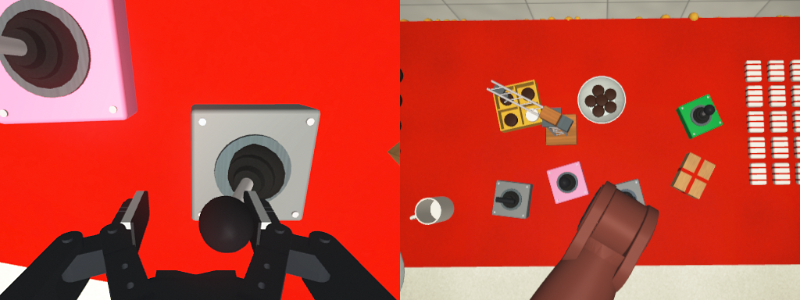

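>>> jog_arm(series=[{"xyz": [0,0,0],"turn": 0,"jaw": 0.5},{"xyz": [0,0,0],"turn": 0,"jaw": 0.5},{"xyz": [0,0,0],"turn": 0,"jaw": 0.5},{"xyz": [0,0,0],"turn": 0,"jaw": 0.5},{"xyz": [0,0,0],"turn": 0,"jaw": 0.5},{"xyz": [0,0,0],"turn": 0,"jaw": 0.5},{"xyz": [0,0,0],"turn": 0,"jaw": 0.5},{"xyz": [0,0,0],"turn": 0,"jaw": 0.5},{"xyz": [0,0,0],"turn": 0,"jaw": 0.5},{"xyz": [0,0,0],"turn": 0,"jaw": 0.5}])

```text
time: 7.08
ee_pos: [459.2, -121.1, 160.8]
orientation: [0.001, 0.993, 0.122, 0.0]
ft_force: [1.6, -9.5, -7.0]
opening: 0.748
grip_force: 5.1
```

The ball is at its stop (about 10 N), the boom is about 60° left over the tin at (500,92), and the tin hasn't moved. I'll hold a little longer, then back away and let the stick return.

>>> jog_arm(series=[{"xyz": [0,0,0],"turn": 0,"jaw": 0.5},{"xyz": [0,0,0],"turn": 0,"jaw": 0.5},{"xyz": [0,0,0],"turn": 0,"jaw": 0.5},{"xyz": [0,0,0],"turn": 0,"jaw": 0.5},{"xyz": [0,12,-1],"turn": 0,"jaw": 0.5},{"xyz": [0,24,-3],"turn": 0,"jaw": 0.5},{"xyz": [0,36,-5],"turn": 0,"jaw": 0.5},{"xyz": [0,46,-5],"turn": 0,"jaw": 0.5},{"xyz": [0,52,-5],"turn": 0,"jaw": 0.5},{"xyz": [0,52,-5],"turn": 0,"jaw": 0.5}])

```text
time: 8.32
ee_pos: [471.6, -170.9, 165.7]
orientation: [-0.0, 0.992, 0.122, -0.0]
ft_force: [-0.5, 0.5, 0.5]
opening: 0.749
grip_force: 0.0
```

>>> jog_arm(series=[{"xyz": [0,0,0],"turn": 0,"jaw": 0.5},{"xyz": [0,0,0],"turn": 0,"jaw": 0.5},{"xyz": [0,0,-30],"turn": 0,"jaw": 0.5},{"xyz": [0,0,-70],"turn": 0,"jaw": 0.5},{"xyz": [0,0,-110],"turn": 0,"jaw": 0.5},{"xyz": [0,0,-130],"turn": 0,"jaw": 0.5},{"xyz": [0,0,-130],"turn": 0,"jaw": 0.5},{"xyz": [0,0,-130],"turn": 0,"jaw": 0.5}])

```text
time: 9.32
ee_pos: [471.4, -170.3, 294.7]
orientation: [-0.0, 0.992, 0.123, -0.001]
ft_force: [-1.3, 0.3, -0.0]
opening: 0.752
grip_force: 0.0
```

```bash
python3 s.py pics/f.png wrist top
```

```text
9.325 [ 471.4 -170.3  294.7] 0.7521654933684674 [-1.3  0.3 -0. ]
[[ 0.97   0.243 -0.001]
 [ 0.243 -0.97   0.001]
 [-0.001 -0.001 -1.   ]]
to ball, tool axes [1.000e-01 7.000e-01 1.297e+02]
```

View pics/f.png

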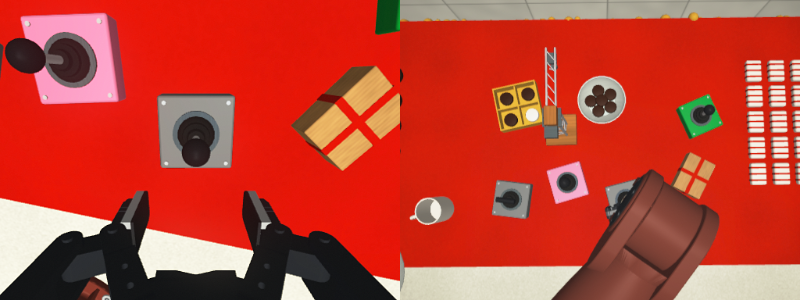

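The stick is upright at (195,150), the boom is back at rest at (550,80), the tin is where it was and the arm is clear.

```bash
python3 -c "from workcell import *;print(job_done())"
```

```text
the job is handed in; nothing more can be done
None
```

Job handed in: I pushed the ball-topped stick left to its stop, held the boom over the tin for about 3 s, then let it spring back upright; the tin and T-handled stick weren't touched.

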